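# Take down a stack of cigar tubes and pack it into fitted coffins

### The job

Take the crosswise stack apart and pack it: lay each aluminium cigar tube flat in an open cedar coffin of its own, so that all three tubes fit into the three coffins. Two of the coffins are too long for their tubes: close up the empty space in each with the cedar spacer that fills it, laid lengthwise flat on the coffin's floor beyond the tube's end, so that no tube can slide more than about a centimetre.

Things in the scene. Friction and masses are not known exactly. Their poses are not given: they have to be found in the camera images.
- tube_short: Aluminium cigar tube with a screw cap, 71 mm long, 22 mm thick, about 30 g; the shortest of the three. Origin at its middle, on its axis; x along it. It does not roll. At the start it lies in the upper layer of the stack: short tube and spacers laid across both longer tubes, 48 mm apart (centres), in any order.
- tube_middle: Aluminium cigar tube with a screw cap, 134 mm long, 22 mm thick, about 45 g; the middle one of the three. Origin at its middle, on its axis; x along it. It does not roll. At the start it lies in the lower layer of the stack: the two longer tubes side by side, 48 mm apart (centres), on a 2 mm cedar sheet, in either order.
- tube_long: Aluminium cigar tube with a screw cap, 187 mm long, 22 mm thick, about 45 g; the longest of the three. Origin at its middle, on its axis; x along it. It does not roll. At the start it lies in the lower layer of the stack: the two longer tubes side by side, 48 mm apart (centres), on a 2 mm cedar sheet, in either order.
- spacer_long: Plain cedar spacer block, 49 mm long, 22 mm wide, 20 mm high; the longer of the two. Origin at its centre; x along its length, z up through its height. At the start it lies flat in the upper layer of the stack: short tube and spacers laid across both longer tubes, 48 mm apart (centres), in any order.
- spacer_short: Plain cedar spacer block, 37 mm long, 22 mm wide, 20 mm high; the shorter of the two. Origin at its centre; x along its length, z up through its height. At the start it lies flat in the upper layer of the stack: short tube and spacers laid across both longer tubes, 48 mm apart (centres), in any order.
- coffin_130: Open shallow cedar coffin (box for one tube), fixed, inside 130 mm long, 30 mm wide; shortest of three that lie side by side, parallel, 48 mm apart (centres), in any order, on a dark board. Origin: centre of its underside; x along its length, z up. Floor 3 mm above the origin; side and end walls 4 mm thick, tops 8 mm above the floor (11 mm above the origin).
- coffin_181: Open shallow cedar coffin (box for one tube), fixed, inside 181 mm long, 30 mm wide; middle one of three that lie side by side, parallel, 48 mm apart (centres), in any order, on a dark board. Origin: centre of its underside; x along its length, z up. Floor 3 mm above the origin; side and end walls 4 mm thick, tops 8 mm above the floor (11 mm above the origin).
- coffin_197: Open shallow cedar coffin (box for one tube), fixed, inside 197 mm long, 30 mm wide; longest of three that lie side by side, parallel, 48 mm apart (centres), in any order, on a dark board. Origin: centre of its underside; x along its length, z up. Floor 3 mm above the origin; side and end walls 4 mm thick, tops 8 mm above the floor (11 mm above the origin).
Mind the look-alikes: they are no part of the job. Leave any blue look-alike of the tube_middle alone.

How it is judged:
At the end, for the whole second after the job is handed in: The short tube and the 49 mm spacer lie in the 130 mm coffin, the middle tube and the 37 mm spacer in the 181 mm coffin, the long tube in the 197 mm coffin; each flat on the floor (within 3 mm), between the walls, within 0.15 rad of the coffin's length, at rest (x of tube_short in the frame of coffin_130 between -0.033 and 0.033 m and y of tube_short in the frame of coffin_130 between -0.007 and 0.007 m and z of tube_short in the frame of coffin_130 between 0.011 and 0.017 m and angle between the x axis of each of tube_short, spacer_long and the x axis of coffin_130, either way round below 0.15 rad and linear speed of each of tube_short, spacer_long, tube_middle, spacer_short, tube_long below 0.02 m/s and x of spacer_long in the frame of coffin_130 between -0.044 and 0.044 m and y of spacer_long in the frame of coffin_130 between -0.007 and 0.007 m and z of spacer_long in the frame of coffin_130 between 0.01 and 0.016 m and x of tube_middle in the frame of coffin_181 between -0.026 and 0.026 m and y of tube_middle in the frame of coffin_181 between -0.007 and 0.007 m and z of tube_middle in the frame of coffin_181 between 0.011 and 0.017 m and angle between the x axis of each of tube_middle, spacer_short and the x axis of coffin_181, either way round below 0.15 rad and x of spacer_short in the frame of coffin_181 between -0.075 and 0.075 m and y of spacer_short in the frame of coffin_181 between -0.007 and 0.007 m and z of spacer_short in the frame of coffin_181 between 0.01 and 0.016 m and x of tube_long in the frame of coffin_197 between -0.0085 and 0.0085 m and y of tube_long in the frame of coffin_197 between -0.007 and 0.007 m and z of tube_long in the frame of coffin_197 between 0.011 and 0.017 m and angle between the x axis of tube_long and the x axis of coffin_197, either way round below 0.15 rad); the robot touches nothing.
It also fails if it takes over 104 s, if anything falls off the work surface, if the arm or the gripper's body presses on something with over 40 N, if the wrist force passes 120 N, or if a joint passes its speed limit or range.

### The arm

A 6-joint arm with a two-finger parallel gripper is mounted at the origin on a cart in front of the work surface, level with it; the furniture and walls round the work are solid. World frame = base frame: x ahead of the robot, y to its left, z up, the work surface at z = 0. Lengths are in m, angles in rad, forces in N, time in s.
With the tool pointing down it reaches from about 0.4 to 0.825 m from the base axis. Payload 7 kg.
Tool frame: the origin (TCP) lies at the very end of the fingers, on their centre line; the grasp point (between the pads) lies 19 mm behind it; z points along the fingers, y is the line along which they close (so a half turn about z gives the same grasp; the last joint's range is limited). The gripper opens to 85 mm and grips with 20 to 120 N. Pads are 22 mm wide; open, the fingers measure 114 mm over their backs; the gripper's body (76 mm by 85 mm) begins 54 mm behind the grasp point. The pads swing forward as they close: fully open they stand 13 mm farther back than shut.
Start: joints at [-1.013, 0.359, 0.012, 0, -1.224, -0.288], TCP at [0.18, -0.651, 0.231] pointing down, gripper open.
Joint ranges: [-3.07, 3.07], [-1.43, 2.12], [-1.02, 1.25], [-3.03, 1.67], [-3.05, -0], [-3.03, 3.03]. Speed limits (rad/s): [2.39, 2.39, 3.01, 3.14, 3.14, 3.14].

### API

Orientations are given as a unit quaternion [x, y, z, w].
In Python, from bench import manip, imaging, job gives the robot as it stands.
- The arm moves only by the shell command python3 -m crank 'ROWS'. ROWS is JSON, a list of rows, each a list of 3 entries, a list of its own where there are three numbers: the turn, a rotation vector about the tool's x, y, z in units of 6 degrees (1.0 is 6 degrees), then the shift along the tool's x, y, z in units of 25 mm (1.0 is 25 mm), then the opening, from -1 (shut) to 1 (fully open). In form: [[[wx, wy, wz], [tx, ty, tz], grip], ...]. A call has 1 to 12 rows; each row shifts and turns the commanded pose from where the row before left it, along the tool's axes as they then stand; what a row does not reach is not made up. A row lasts 1/12 s, in which the tool goes at most 41.7 mm and 7.16 degrees, less where a joint would pass 70% of its speed; a pose out of reach is approached as far as the arm can. A call is refused whole if a number of a shift passes 1 or a number of a turn 1, either way. A call with a gripper value outside its range is refused whole. The fingers move at their own pace and stop on an object; the grip force is fixed at half the most. Time passes only in rows, so rows that do not move let the fingers close. It gives the time, the measured TCP pose, the force, the opening and the grip force at its end, in the units of the state.
- manip.read_state(): the state, without advancing time (a new reading comes with each control period).
- imaging.grab_frame(name): name is "side" or "top" or "wrist"; returns the picture (384x512x3 uint8, red, green, blue); there is no depth.
- imaging.camera_params(name): a dict with "camera_matrix" (3x3 intrinsics, pixels), "R" (3x3) and "t" (3): a world point X has camera coordinates R X + t. Camera axes: x right, y down, z forward; pixel columns grow to the right and rows downward; lengths in m; the calibration is good to about 2 mm. A picture is of the moment at which its call begins: read the wrist's pose just before it. camera_params takes no time and is no camera call; for the wrist camera it gives the pose at the moment of the call.
- job.job_done(): hands the job in; it is judged then, once.
The state is a dict: "time": time; "qpos": joint angles; "qd": joint speeds; "joint_efforts": joint torques, N m; "ee_pos": TCP position; "ee_rot": TCP orientation; "contact_force": force on the tool from outside, world axes, zero at the start; "ft_torque": the same for the moment, N m; "gripper_width": opening from 0.0 (shut) to 1.0 (fully open); "gripper_force": force on a finger pad.
Only numpy, scipy, OpenCV 4.12 (cv2) and the standard library are available. Lean on these libraries where they do the work, as an engineer would, in place of code of your own. Each camera call takes 0.05 s, during which the arm holds its last target. There are 200 camera calls.

## Working session

There is one attempt and no reset: what is moved stays moved. The work goes in short steps, Python scripts to look and compute and a shell command to move; the robot and the scene stay as the last step left them, time stands still between calls to the robot, and variables do not carry over. Pictures are saved under pics/ and viewed, at most 14 in all, crops included, and the job is handed in when it is done.

```bash
ls; mkdir -p pics
python3 - <<'E'
from bench import manip, imaging, job
import cv2
print(manip.read_state())
for n in ("top","side"):
    f=imaging.grab_frame(n); cv2.imwrite(f"pics/{n}0.png",f[:,:,::-1]); print(n,imaging.camera_params(n))
E
```

```text
pics
{'time': 0.0, 'qpos': array([-1.01286725e+00,  3.59365013e-01,  1.10740726e-02, -3.45627546e-04,
       -1.22405030e+00, -2.88095493e-01]), 'qd': array([ 0.00021766, -0.00181358, -0.00095087, -0.00050476, -0.00019827,
        0.0011958 ]), 'joint_efforts': array([ 1.04594059e-03, -5.83319914e+01,  2.93425137e+01,  6.93675935e+00,
       -5.90103795e-03,  5.90068112e-05]), 'ee_pos': array([ 0.17979026, -0.65014075,  0.23038523]), 'ee_rot': array([-1.34449498e-01,  9.90920133e-01,  7.71071447e-04, -1.68939675e-04]), 'contact_force': array([ 0.62176876, -0.06363201,  0.38922603]), 'ft_torque': array([-0.00137961,  0.02512002, -0.03458988]), 'gripper_force': 0.0, 'gripper_width': 1.001052638446806}
top {'camera_matrix': array([[454.45007139,   0.        , 254.60944763],
       [  0.        , 454.45007139, 190.64721708],
       [  0.        ,   0.        ,   1.        ]]), 'R': array([[-0.01617388, -0.99976638, -0.01433865],
       [-0.98409735,  0.01845418, -0.17666876],
       [ 0.17689209,  0.01125321, -0.98416592]]), 't': array([0.4524211 , 0.42894507, 0.97007647])}
side {'camera_matrix': array([[360.3145099 ,   0.        , 251.91340087],
       [  0.        , 360.3145099 , 196.31124526],
       [  0.        ,   0.        ,   1.        ]]), 'R': array([[-0.91617313, -0.40067287, -0.00938313],
       [-0.25689368,  0.60505769, -0.75359859],
       [ 0.30762385, -0.68801631, -0.65726792]]), 't': array([ 0.57044035, -0.12201693,  1.11045933])}
```

View pics/top0.png

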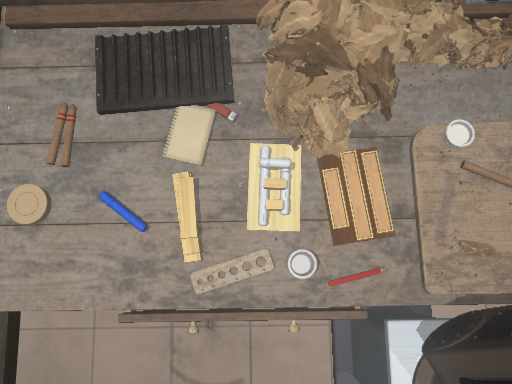

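View pics/side0.png

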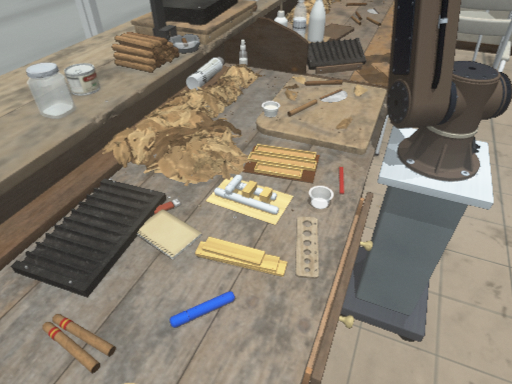

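The top picture shows the stack at about (275,185) on the pale sheet and the three coffins at about (355,195) on the dark board. The blue look-alike is at (122,211), clear of the stack. I'll enlarge the area that matters.

```bash
cat > h.py <<'E'
from bench import manip, imaging, job
import cv2, numpy as np
from scipy.spatial.transform import Rotation as Ro
def ray(n,uv,z,P=None):
    P=P or imaging.camera_params(n); K,R,t=[np.array(P[k]) for k in("camera_matrix","R","t")]
    uv=np.atleast_2d(uv).astype(float); d=np.c_[uv,np.ones(len(uv))]@np.linalg.inv(K).T@R; c=-R.T@t
    return c+d*((z-c[2])/d[:,2])[:,None]
def proj(P,X):
    K,R,t=[np.array(P[k]) for k in("camera_matrix","R","t")]; p=(np.atleast_2d(X)@R.T+t)@K.T; return p[:,:2]/p[:,2:]
def rect(pts):
    (c,s,a)=cv2.minAreaRect(np.float32(pts[:,:2]*1000)); 
    if s[0]<s[1]: s=s[::-1]; a+=90
    return np.round(np.array(c)/1000,4),np.round(s,1),round((a+90)%180-90,1)
E
python3 - <<'E'
from h import *
f=cv2.imread("pics/top0.png")
cv2.imwrite("pics/crop0.png",cv2.resize(f[135:255,240:405],None,fx=4.8,fy=4.8,interpolation=cv2.INTER_CUBIC))
print(ray("top",[[263,184],[285,188],[355,195],[335,198],[376,193]],0.01).round(3))
print(imaging.camera_params("wrist"))
E
```

```text
[[0.458 0.426 0.01 ]
 [0.447 0.375 0.01 ]
 [0.428 0.216 0.01 ]
 [0.422 0.262 0.01 ]
 [0.432 0.168 0.01 ]]
{'camera_matrix': array([[339.88360252,   0.        , 257.05806755],
       [  0.        , 339.88360252, 196.3093566 ],
       [  0.        ,   0.        ,   1.        ]]), 'R': array([[-0.26766015,  0.96351154,  0.0018829 ],
       [ 0.92960923,  0.25772738,  0.26344502],
       [ 0.25334704,  0.07226409, -0.96467257]]), 't': array([ 0.67417762, -0.03455819,  0.37863256])}
```

View pics/crop0.png

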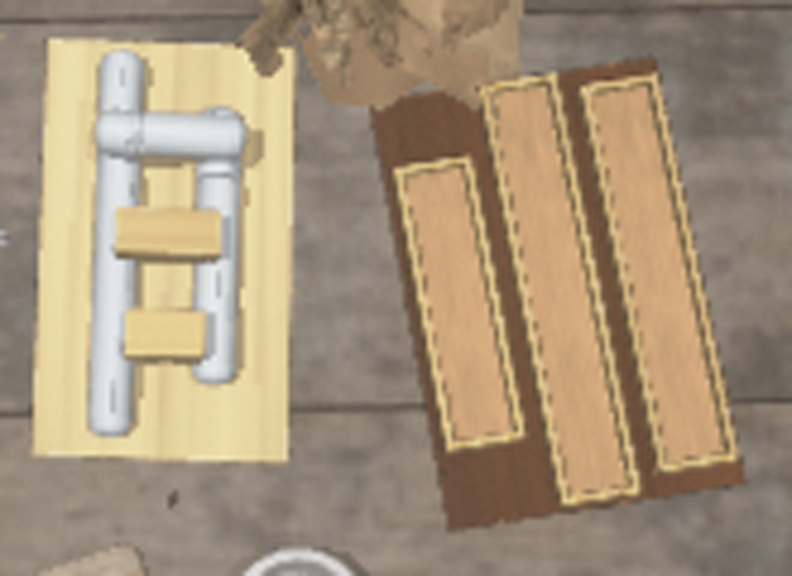

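```bash
python3 -m crank '[[[0,0,0],[-0.81,0.92,0],1],[[0,0,0],[-0.81,0.92,0],1],[[0,0,0],[-0.81,0.92,0],1],[[0,0,0],[-0.81,0.92,0],1],[[0,0,0],[-0.81,0.92,0],1],[[0,0,0],[-0.81,0.92,0],1],[[0,0,0],[-0.81,0.92,0],1],[[0,0,0],[-0.81,0.92,0],1],[[0,0,0],[-0.81,0.92,0],1],[[0,0,0],[-0.81,0.92,0],1]]'
python3 -m crank '[[[0,0,0],[-0.81,0.92,0],1],[[0,0,0],[-0.81,0.92,0],1],[[0,0,0],[-0.81,0.92,0],1],[[0,0,0],[-0.81,0.92,0],1],[[0,0,0],[-0.81,0.92,0],1],[[0,0,0],[-0.81,0.92,0],1],[[0,0,0],[-0.81,0.92,0],1],[[0,0,0],[-0.81,0.92,0],1],[[0,0,0],[-0.81,0.92,0],1],[[0,0,0],[-0.81,0.92,0],1]]'
python3 -m crank '[[[0,0,0],[-0.19,0.98,0],1],[[0,0,0],[-0.19,0.98,0],1],[[0,0,0],[-0.19,0.98,0],1],[[0,0,0],[-0.19,0.98,0],1],[[0,0,0],[-0.19,0.98,0],1],[[0,0,0],[-0.19,0.98,0],1],[[0,0,0],[-0.19,0.98,0],1],[[0,0,0],[-0.19,0.98,0],1],[[0,0,0],[-0.19,0.98,0],1],[[0,0,0],[-0.19,0.98,0],1]]'
python3 -m crank '[[[0,0,0],[-0.19,0.98,0],1],[[0,0,0],[-0.19,0.98,0],1],[[0,0,0],[-0.19,0.98,0],1],[[0,0,0],[-0.19,0.98,0],1],[[0,0,0],[-0.19,0.98,0],1],[[0,0,0],[0,0,0],1],[[0,0,0],[0,0,0],1],[[0,0,0],[0,0,0],1]]'
python3 - <<'E'
from h import *
import pickle
s=manip.read_state(); P=imaging.camera_params("wrist"); f=imaging.grab_frame("wrist")
print(s["time"],s["ee_pos"],s["qpos"]); pickle.dump(P,open("w1.pkl","wb"))
cv2.imwrite("pics/w1.png",f[:,:,::-1])
E
```

```text
time: 0.93
ee_pos: [0.3139, -0.3734, 0.2311]
ee_rot: [-0.134, 0.991, 0.0, -0.0]
contact_force: [0.5, 0.1, -0.6]
gripper_width: 0.996
gripper_force: 0.0
time: 1.77
ee_pos: [0.4478, -0.0977, 0.2312]
ee_rot: [-0.135, 0.991, 0.0, -0.0]
contact_force: [-0.1, -0.5, -0.5]
gripper_width: 0.999
gripper_force: 0.0
time: 2.6
ee_pos: [0.4276, 0.1507, 0.2312]
ee_rot: [-0.135, 0.991, 0.0, -0.0]
contact_force: [0.3, 0.8, -0.7]
gripper_width: 1.001
gripper_force: 0.0
time: 3.27
ee_pos: [0.418, 0.2737, 0.2309]
ee_rot: [-0.135, 0.991, -0.0, -0.0]
contact_force: [0.0, -0.1, -0.6]
gripper_width: 0.998
gripper_force: 0.0
3.2667 [0.41800167 0.27366601 0.230877  ] [ 9.73533580e-01  6.83456084e-02 -3.65270071e-01 -2.01200672e-04
 -1.13824893e+00 -2.27400976e+00]
```

View pics/w1.png

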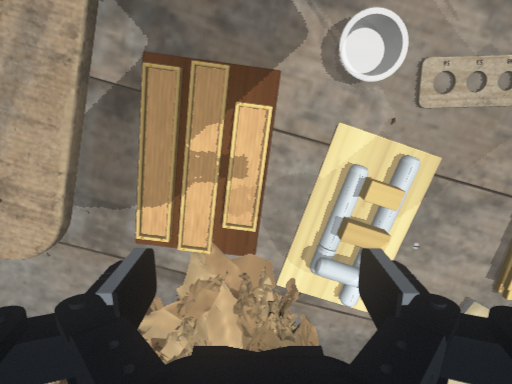

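The wrist view shows, left to right, the 181, 197 and 130 coffins at about (158,152), (205,156) and (248,166), and the stack at about (360,235). The spacers are at (383,193) and (365,234), and the short tube at (335,270). I'll mask these and measure.

Run:
```python
from h import *
import pickle
P=pickle.load(open("w1.pkl","rb")); f=cv2.imread("pics/w1.png"); T=cv2.imread("pics/top0.png"); PT=imaging.camera_params("top")
hsv=cv2.cvtColor(f,cv2.COLOR_BGR2HSV)
for p in [(158,152),(140,150),(182,150),(205,100),(205,220),(248,120),(265,80),(110,150),(383,193),(365,234),(335,270),(402,175),(350,190),(330,150),(354,205)]: print(p,hsv[p[1],p[0]])
def go(im,P,m,zs,name):
    n,l,st,_=cv2.connectedComponentsWithStats(m.astype(np.uint8))
    for i in range(1,n):
        if st[i,4]<150: continue
        pts=np.argwhere(l==i)[:,::-1]
        print(name,st[i],[rect(ray("",pts,z,P)) for z in zs])
H,S,V=[hsv[:,:,i].astype(int) for i in range(3)]
b=np.zeros(V.shape,bool); b[50:256,130:283]=1
go(f,P,b&(V>115)&(S>75),[0.013],"cof")
st=np.zeros(V.shape,bool); st[120:315,280:445]=1
go(f,P,st&(S<60)&(V>90),[0.013,0.035],"tube")
go(f,P,st&(S>120)&(H<19),[0.044],"sp")
cr=cv2.resize(f[120:320,275:445],None,fx=3,fy=3,interpolation=cv2.INTER_CUBIC)
c2=cv2.resize(f[45:265,125:290],(450,600),interpolation=cv2.INTER_CUBIC)
cv2.imwrite("pics/crop1.png",cv2.resize(cr,(510,600)))
```

```text
(158, 152) [ 16 115 162]
(140, 150) [ 20 113 162]
(182, 150) [ 13 146  84]
(205, 100) [ 17 116 162]
(205, 220) [ 16 117 218]
(248, 120) [ 17 114 223]
(265, 80) [ 12 142 106]
(110, 150) [ 16  52 103]
(383, 193) [ 22 106 232]
(365, 234) [ 20 110 217]
(335, 270) [ 98  12 233]
(402, 175) [ 99  17 197]
(350, 190) [ 98  14 224]
(330, 150) [ 24  87 238]
(354, 205) [ 98  14 212]
cof [ 174   60   57  196 7337] [(array([0.4326, 0.2155]), array([210.5,  57.6]), 11.7)]
cof [ 135   62   46  185 6177] [(array([0.4406, 0.1679]), array([195.2,  39.1]), 8.2)]
cof [ 222   92   51  140 4667] [(array([0.419, 0.262]), array([149.7,  39. ]), 8.1)]
tube [ 280  120  165   57 3174] [(array([0.3462, 0.3771]), array([187.8,  54.9]), -89.9), (array([0.3467, 0.3697]), array([176.3,  51.5]), -89.9)]
tube [ 280  132   49  140 3509] [(array([0.4455, 0.3339]), array([160.2,  50.8]), 16.6), (array([0.44  , 0.3292]), array([150.5,  47.7]), 16.6)]
tube [ 371  155   50   78 1232] [(array([0.4062, 0.4279]), array([87.6, 24.1]), -2.9), (array([0.403 , 0.4174]), array([82.3, 22.6]), -2.9)]
tube [ 289  164   80  151 4142] [(array([0.4803, 0.3808]), array([183.9,  96.1]), 15.6), (array([0.4727, 0.3732]), array([172.7,  90.2]), 15.6)]
tube [ 394  175   51  122 3642] [(array([0.4513, 0.4741]), array([150.4,  57.3]), 23.8), (array([0.4454, 0.4608]), array([141.2,  53.8]), 23.8)]
tube [370 249  49  56 694] [(array([0.4961, 0.4642]), array([87.6, 23.2]), 47.6), (array([0.4875, 0.4515]), array([82.3, 21.8]), 47.6)]
```

View pics/crop1.png

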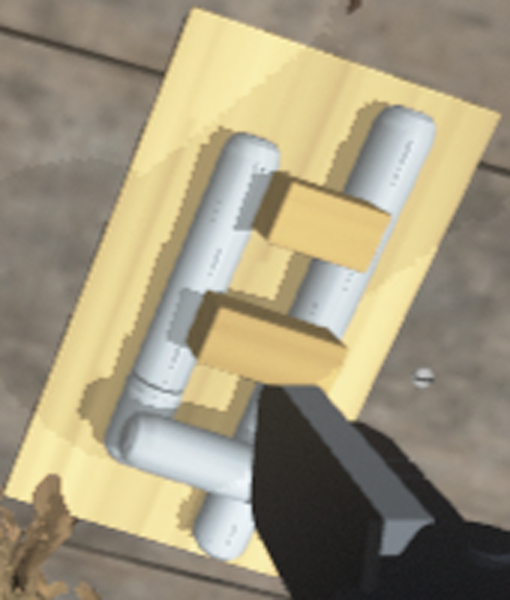

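The crop shows the long tube on the right in this view, from (410,110) to (222,545), and the middle tube on the left, from (252,140) to (110,450). The short spacer is at (330,226), the long spacer at (272,347) and the short tube at (185,455).

Run:
```python
from h import *
import pickle
P=pickle.load(open("w1.pkl","rb")); f=cv2.imread("pics/w1.png"); PT=imaging.camera_params("top")
hsv=cv2.cvtColor(f,cv2.COLOR_BGR2HSV); H,S,V=[hsv[:,:,i].astype(int) for i in range(3)]
b=np.zeros(V.shape,bool); b[50:256,130:283]=1
m=cv2.morphologyEx((b&(V>125)&(S>85)&(S<136)).astype(np.uint8),cv2.MORPH_OPEN,np.ones((9,9)))
n,l,st,_=cv2.connectedComponentsWithStats(m)
for i in range(1,n):
    if st[i,4]>1000: print("cof",st[i],rect(ray("",np.argwhere(l==i)[:,::-1],.013,P)))
w=lambda *a:np.array(a)/3+[275,120]
t=lambda *a:np.array(a)/4.8+[240,135]
def line(nm,a,z,PP):
    X=ray("",a,z,PP); d=X[1]-X[0]; print(nm,X.mean(0).round(4)[:2],"len",round(np.hypot(*d[:2])*1000,1),"ang",np.degrees(np.arctan2(d[1],d[0])).round(1))
def quad(nm,a,z,PP): print(nm,rect(ray("",a,z,PP)))
quad("short w",w([290,182],[391,213],[367,272],[270,236]),.044,P)
quad("long  w",w([224,305],[347,350],[318,388],[203,350]),.044,P)
quad("short t",t([126,310],[208,312],[206,350],[126,346]),.044,PT)
quad("long  t",t([116,208],[222,212],[220,250],[117,248]),.044,PT)
line("tlong t",t([108,435],[122,50]),.013,PT); line("tmid t",t([215,383],[222,108]),.013,PT); line("tsh t",t([97,131],[245,135]),.035,PT)
line("tlong w",w([415,108],[218,558]),.013,P); line("tmid w",w([255,135],[112,455]),.013,P)
# coffins, top view outer corners
for nm,c in dict(c130=([398,170],[468,157],[522,438],[448,450]),c197=([480,88],[556,75],[636,492],[564,505]),c181=([582,92],[656,75],[735,458],[660,470])).items(): quad(nm,t(*c),.013,PT)
```

```text
cof [ 178   67   50  189 5962] (array([0.4346, 0.2155]), array([203.7,  45.5]), 10.7)
cof [ 141   69   38  167 4945] (array([0.4361, 0.1701]), array([178.7,  33. ]), 8.1)
cof [ 223  103   49  123 4334] (array([0.4208, 0.2622]), array([132.9,  38.8]), 8.2)
short w (array([0.4065, 0.4034]), array([36.7, 21.4]), 88.6)
long  w (array([0.4527, 0.4013]), array([46.8, 17.6]), 84.9)
short t (array([0.4061, 0.4009]), array([37.8, 17.7]), 87.5)
long  t (array([0.453, 0.399]), array([49.2, 18.9]), 86.7)
tlong t [0.4549 0.4235] len 187.4 ang -3.2
tmid t [0.4518 0.3742] len 133.7 ang -3.0
tsh t [0.5013 0.3964] len 69.8 ang -92.7
tlong w [0.4571 0.4275] len 190.3 ang -1.9
tmid w [0.4533 0.3743] len 134.2 ang -4.4
c130 (array([0.4217, 0.2614]), array([137. ,  35.2]), 7.9)
c197 (array([0.4283, 0.2129]), array([203.6,  37.4]), 8.3)
c181 (array([0.4356, 0.166 ]), array([187.1,  36.8]), 8.1)
```

```bash
cat >> h.py <<'E'
def plan(x,y,z,ang):
    s=manip.read_state(); R=Ro.from_quat(s["ee_rot"]); Y=R.as_matrix()[:,1]; a=np.degrees(np.arctan2(Y[1],Y[0]))
    d=(ang-a+180)%360-180; g=np.radians(ang); ty=np.array([np.cos(g),np.sin(g),0]); tx=np.array([-ty[1],ty[0],0])
    e=np.array([x,y,z])-s["ee_pos"]; now=R.inv().apply(e)/.025
    print("t",round(s["time"],2),"at",s["ee_pos"].round(4),"yaw",a.round(1),"turn z units",round(-d/6,2),"| shift after turn",np.round([e@tx/.025,e@ty/.025,-e[2]/.025],2),"| in present axes",now.round(2),"w",round(s["gripper_width"]*85,1),"F",s["contact_force"].round(1),"q6",s["qpos"][5].round(2))
E
python3 -m crank '[[[0,0,-0.99],[0,0,0],-0.2],[[0,0,-0.99],[0,0,0],-0.2],[[0,0,-0.99],[0,0,0],-0.2],[[0,0,-0.99],[0,0,0],-0.2],[[0,0,-0.99],[0,0,0],-0.2],[[0,0,-0.99],[0,0,0],-0.2],[[0,0,-0.99],[0,0,0],-0.2],[[0,0,-0.99],[0,0,0],-0.2],[[0,0,-0.99],[0,0,0],-0.2],[[0,0,-0.99],[0,0,0],-0.2],[[0,0,-0.99],[0,0,0],-0.2],[[0,0,-0.99],[0,0,0],-0.2]]'
python3 -c 'from h import *; plan(.4063,.402,.10,177)'
```

```text
time: 4.32
ee_pos: [0.4184, 0.2729, 0.2314]
ee_rot: [-0.688, 0.726, 0.0, 0.0]
contact_force: [-0.3, -0.1, 0.2]
gripper_width: 0.398
gripper_force: 0.0
t 4.32 at [0.4184 0.2729 0.2314] yaw 177.0 turn z units -0.01 | shift after turn [-5.13  0.76  5.26] | in present axes [-5.13  0.76  5.26] w 33.8 F [-0.3 -0.1  0.2] q6 -1.02
```

```bash
python3 -m crank '[[[0,0,0],[-0.855,0.127,0.877],-0.2],[[0,0,0],[-0.855,0.127,0.877],-0.2],[[0,0,0],[-0.855,0.127,0.877],-0.2],[[0,0,0],[-0.855,0.127,0.877],-0.2],[[0,0,0],[-0.855,0.127,0.877],-0.2],[[0,0,0],[-0.855,0.127,0.877],-0.2],[[0,0,0],[0,0,0],-0.2],[[0,0,0],[0,0,0],-0.2]]'
python3 - <<'E'
from h import *
import pickle
plan(.4063,.402,.027,177); P=imaging.camera_params("wrist"); f=imaging.grab_frame("wrist")
pickle.dump(P,open("w2.pkl","wb"))
for i,(x,y) in enumerate([(.4063,.402),(.453,.400)]):
    for u,v in proj(P,[[x,y,.044]]): cv2.circle(f,(int(u),int(v)),3,(255,0,0),-1)
u,v=proj(P,[[.5013,.3964,.046]])[0]; cv2.circle(f,(int(u),int(v)),3,(255,0,0),-1)
cv2.imwrite("pics/w2.png",f[:,:,::-1])
E
```

```text
time: 4.98
ee_pos: [0.4063, 0.4022, 0.0982]
ee_rot: [-0.687, 0.727, -0.001, -0.002]
contact_force: [0.1, 0.2, 0.5]
gripper_width: 0.399
gripper_force: 0.0
t 4.98 at [0.4063 0.4022 0.0982] yaw 176.7 turn z units -0.04 | shift after turn [0.01 0.   2.85] | in present axes [ 0.   -0.    2.85] w 33.9 F [0.1 0.2 0.5] q6 -1.18
```

View pics/w2.png

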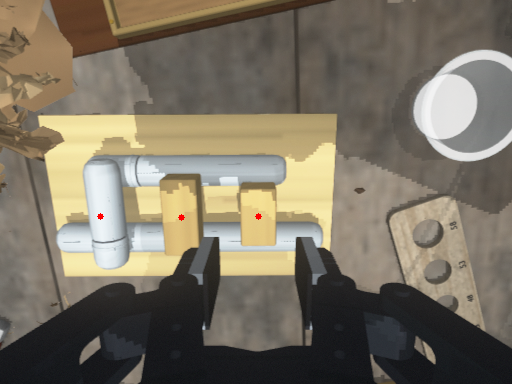

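The red dots (my estimates) fall on the block centres at (258,216) and (181,217), and near the short tube's centre (103,213). Next I grasp the short spacer.

```bash
python3 -m crank '[[[0,0,0],[0,0,0.95],-0.2],[[0,0,0],[0,0,0.95],-0.2],[[0,0,0],[0,0,0.95],-0.2],[[0,0,0],[0,0,0],-0.2],[[0,0,0],[0,0,0],-1],[[0,0,0],[0,0,0],-1],[[0,0,0],[0,0,0],-1],[[0,0,0],[0,0,0],-1],[[0,0,0],[0,0,0],-1],[[0,0,0],[0,0,0],-1]]'
python3 -c 'from h import *; plan(.4063,.402,.027,177)'
python3 -m crank '[[[0,0,0],[0,0,-0.5],-1],[[0,0,0],[0,0,-0.9],-1],[[0,0,0],[0,0,-0.9],-1],[[0,0,0],[0,0,-0.9],-1],[[0,0,0],[0,0,0],-1]]'
python3 - <<'E'
from h import *
u=np.array([np.cos(np.radians(8.1)),np.sin(np.radians(8.1))]); c=np.array([.437,.1672]); print(c+.069*u)
plan(*(c+.069*u),.06,98.1)
E
```

```text
time: 5.87
ee_pos: [0.4069, 0.4036, 0.0295]
ee_rot: [-0.687, 0.727, 0.0, 0.001]
contact_force: [-1.7, -0.6, 5.7]
gripper_width: 0.241
gripper_force: 61.6
t 5.87 at [0.4069 0.4036 0.0295] yaw 176.8 turn z units -0.04 | shift after turn [0.06 0.02 0.1 ] | in present axes [0.06 0.02 0.1 ] w 20.5 F [-1.7 -0.6  5.7] q6 -1.18
time: 6.28
ee_pos: [0.4081, 0.4054, 0.1134]
ee_rot: [-0.687, 0.727, 0.001, 0.004]
contact_force: [-0.9, 1.8, 0.1]
gripper_width: 0.237
gripper_force: 60.9
[0.50531163 0.17692219]
t 6.28 at [0.4081 0.4054 0.1134] yaw 176.8 turn z units 13.12 | shift after turn [-2.56 -9.59  2.13] | in present axes [ 8.92 -4.38  2.1 ] w 20.2 F [-0.9  1.8  0.1] q6 -1.18
```

```bash
python3 -m crank '[[[0,0,1],[0,0,0],-1],[[0,0,1],[0,0,0],-1],[[0,0,1],[0,0,0],-1],[[0,0,1],[0,0,0],-1],[[0,0,1],[0,0,0],-1],[[0,0,1],[0,0,0],-1],[[0,0,1],[0,0,0],-1],[[0,0,1],[0,0,0],-1],[[0,0,1],[0,0,0],-1],[[0,0,1],[0,0,0],-1],[[0,0,1],[0,0,0],-1],[[0,0,1],[0,0,0],-1]]'
python3 -m crank '[[[0,0,1],[-0.25,-0.95,0],-1],[[0,0,0.12],[-0.25,-0.95,0],-1],[[0,0,0],[-0.25,-0.95,0],-1],[[0,0,0],[-0.25,-0.95,0],-1],[[0,0,0],[-0.25,-0.95,0],-1],[[0,0,0],[-0.25,-0.95,0],-1],[[0,0,0],[-0.25,-0.95,0],-1],[[0,0,0],[-0.25,-0.95,0],-1],[[0,0,0],[-0.25,-0.95,0],-1],[[0,0,0],[-0.25,-0.95,0],-1],[[0,0,0],[0,0,0],-1],[[0,0,0],[0,0,0],-1]]'
python3 - <<'E'
from h import *
import pickle
plan(.5053,.1769,.03,98.1); P=imaging.camera_params("wrist"); f=imaging.grab_frame("wrist")
pickle.dump(P,open("w3.pkl","wb")); cv2.imwrite("pics/w3raw.png",f[:,:,::-1])
u=np.array([np.cos(np.radians(8.1)),np.sin(np.radians(8.1))]); n=np.array([-u[1],u[0]])
for c,L in [((.4212,.2618),130),((.4287,.2141),197),((.437,.1672),181)]:
    q=[np.r_[np.array(c)+a*u*(L/2000)+b*n*.015,.013] for a,b in((1,1),(1,-1),(-1,-1),(-1,1))]
    cv2.polylines(f,[proj(P,q).round().astype(int)],True,(255,0,0),1)
cv2.imwrite("pics/w3.png",f[:,:,::-1])
E
```

```text
time: 7.28
ee_pos: [0.4065, 0.403, 0.1084]
ee_rot: [-0.126, 0.992, -0.0, -0.0]
contact_force: [-0.1, 0.1, -0.1]
gripper_width: 0.238
gripper_force: 60.8
time: 8.28
ee_pos: [0.5048, 0.1769, 0.1084]
ee_rot: [-0.069, 0.998, 0.0, -0.0]
contact_force: [0.5, -0.1, -0.5]
gripper_width: 0.24
gripper_force: 60.8
t 8.28 at [0.5048 0.1769 0.1084] yaw 97.9 turn z units -0.04 | shift after turn [-0.02 -0.    3.14] | in present axes [-0.02 -0.    3.14] w 20.4 F [ 0.5 -0.1 -0.5] q6 -2.14
```

View pics/w3.png

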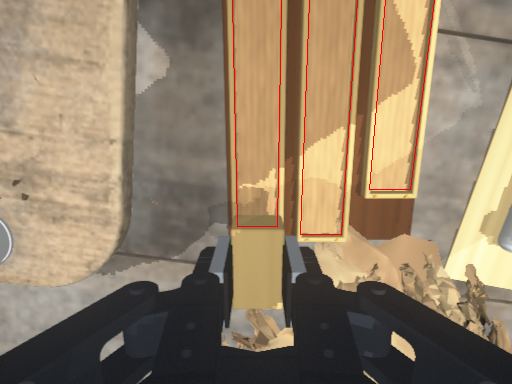

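The overlay matches all three coffins, with far ends at about (257,227), (323,236) and (390,190). Now I lower and release the spacer.

```bash
python3 -m crank '[[[0,0,0],[0,0,0.9],-1],[[0,0,0],[0,0,0.9],-1],[[0,0,0],[0,0,0.9],-1],[[0,0,0],[0,0,0.6],-1],[[0,0,0],[0,0,0.48],-1],[[0,0,0],[0,0,0],-1],[[0,0,0],[0,0,0],-1]]'
python3 -c 'from h import *; plan(.5053,.1769,.03,98.1)'
```

```text
time: 8.92
ee_pos: [0.5037, 0.1786, 0.0152]
ee_rot: [-0.071, 0.997, -0.0, -0.0]
contact_force: [-7.0, -3.1, 17.2]
gripper_width: 0.238
gripper_force: 70.1
t 8.92 at [0.5037 0.1786 0.0152] yaw 98.2 turn z units 0.01 | shift after turn [-0.05 -0.08 -0.59] | in present axes [-0.05 -0.08 -0.59] w 20.2 F [-7.  -3.1 17.2] q6 -2.14
```

```bash
python3 -m crank '[[[0,0,0],[0,0,-0.2],-1],[[0,0,0],[0.1,0,0],-1],[[0,0,0],[0,0,0.1],-1],[[0,0,0],[0,0,0],-1],[[0,0,0],[0,0,0],-1]]'
python3 -m crank '[[[0,0,0],[0,0,0.08],-1],[[0,0,0],[0,0,0],-1],[[0,0,0],[0,0,0],-1]]'
```

```text
time: 9.33
ee_pos: [0.5017, 0.1778, 0.0161]
ee_rot: [-0.07, 0.998, -0.0, -0.0]
contact_force: [-0.5, 0.2, 0.6]
gripper_width: 0.238
gripper_force: 60.8
time: 9.58
ee_pos: [0.5021, 0.1778, 0.0152]
ee_rot: [-0.07, 0.998, 0.0, 0.0]
contact_force: [-5.0, 0.3, 12.3]
gripper_width: 0.239
gripper_force: 68.0
```

```bash
python3 -m crank '[[[0,0,0],[0,0,-0.05],-0.2],[[0,0,0],[0,0,0],-0.25],[[0,0,0],[0,0,0],-0.25],[[0,0,0],[0,0,0],-0.25],[[0,0,0],[0,0,-0.6],-0.25],[[0,0,0],[0,0,-1],-0.25],[[0,0,0],[0,0,-1],-0.25],[[0,0,0],[0,0,-1],-0.25],[[0,0,0],[0.95,0,0],-0.25],[[0,0,0],[0.95,0,0],-0.25],[[0,0,0],[0,0,0],-0.25],[[0,0,0],[0,0,0],-0.25]]'
python3 - <<'E'
from h import *
plan(.4537,.4005,.10,177); f=imaging.grab_frame("wrist"); P=imaging.camera_params("wrist")
u=np.array([np.cos(np.radians(8.1)),np.sin(np.radians(8.1))]); n=np.array([-u[1],u[0]]); c=np.array([.437,.1672])
q=[np.r_[c+a*u*.0905+b*n*.015,.013] for a,b in((1,1),(1,-1),(-1,-1),(-1,1))]
g=f.copy(); cv2.polylines(g,[proj(P,q).round().astype(int)],True,(255,0,0),1)
cv2.imwrite("pics/w4.png",g[:,:,::-1])
E
```

```text
time: 10.58
ee_pos: [0.4543, 0.1708, 0.1061]
ee_rot: [-0.07, 0.998, 0.0, 0.0]
contact_force: [0.7, -0.2, -1.3]
gripper_width: 0.376
gripper_force: 0.0
t 10.58 at [0.4543 0.1708 0.1061] yaw 98.1 turn z units -13.16 | shift after turn [-9.17  0.5   0.24] | in present axes [-1.26  9.1   0.25] w 31.9 F [ 0.7 -0.2 -1.3] q6 -2.2
```

View pics/w4.png

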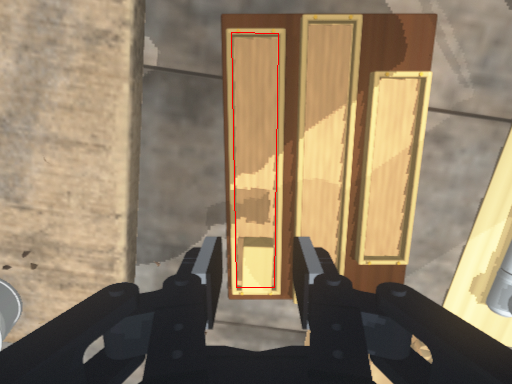

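The short spacer lies flat at the far end of coffin 181, at (256,268). Next is the long spacer.

```bash
python3 -m crank '[[[0,0,-1],[0,0,0],-0.25],[[0,0,-1],[0,0,0],-0.25],[[0,0,-1],[0,0,0],-0.25],[[0,0,-1],[0,0,0],-0.25],[[0,0,-1],[0,0,0],-0.25],[[0,0,-1],[0,0,0],-0.25],[[0,0,-1],[0,0,0],-0.25],[[0,0,-1],[0,0,0],-0.25],[[0,0,-1],[0,0,0],-0.25],[[0,0,-1],[0,0,0],-0.25],[[0,0,-1],[0,0,0],-0.25],[[0,0,-1],[0,0,0],-0.25]]'
python3 -m crank '[[[0,0,-1],[0,0,0],-0.25],[[0,0,-0.16],[-0.9,0.05,0],-0.25],[[0,0,0],[-0.92,0.05,0],-0.25],[[0,0,0],[-0.92,0.05,0],-0.25],[[0,0,0],[-0.92,0.05,0],-0.25],[[0,0,0],[-0.92,0.05,0],-0.25],[[0,0,0],[-0.92,0.05,0],-0.25],[[0,0,0],[-0.92,0.05,0],-0.25],[[0,0,0],[-0.92,0.05,0],-0.25],[[0,0,0],[-0.92,0.05,0],-0.25],[[0,0,0],[-0.92,0.05,0],-0.2],[[0,0,0],[0,0,0],-0.2]]'
python3 -c 'from h import *; plan(.4537,.4005,.033,177)'
```

```text
time: 11.63
ee_pos: [0.4558, 0.1712, 0.1054]
ee_rot: [-0.645, 0.764, -0.0, -0.0]
contact_force: [0.2, 0.1, -1.0]
gripper_width: 0.378
gripper_force: 0.0
time: 12.63
ee_pos: [0.4561, 0.4049, 0.1049]
ee_rot: [-0.689, 0.725, -0.0, 0.001]
contact_force: [1.2, -0.0, 1.2]
gripper_width: 0.396
gripper_force: 0.0
t 12.63 at [0.4561 0.4049 0.1049] yaw 177.1 turn z units 0.02 | shift after turn [0.18 0.09 2.88] | in present axes [0.18 0.09 2.88] w 33.7 F [ 1.2 -0.   1.2] q6 -1.1
```

```bash
python3 -m crank '[[[0,0,0],[0.18,0.09,0.6],-0.2],[[0,0,0],[0,0,0.85],-0.2],[[0,0,0],[0,0,0.85],-0.2],[[0,0,0],[0,0,0.55],-0.2],[[0,0,0],[0,0,0],-0.2],[[0,0,0],[0,0,0],-1],[[0,0,0],[0,0,0],-1],[[0,0,0],[0,0,0],-1],[[0,0,0],[0,0,0],-1],[[0,0,0],[0,0,0],-1],[[0,0,0],[0,0,0],-1]]'
python3 -m crank '[[[0,0,0],[0,0,-0.5],-1],[[0,0,0],[0,0,-0.9],-1],[[0,0,0],[0,0,-0.9],-1],[[0,0,0],[0,0,-0.9],-1],[[0,0,0],[0,0,0],-1]]'
python3 - <<'E'
from h import *
u=np.array([np.cos(np.radians(8.1)),np.sin(np.radians(8.1))]); c=np.array([.4212,.2618]); print(c+.037*u)
plan(*(c+.037*u),.0165,98.1)
E
```

```text
time: 13.55
ee_pos: [0.4527, 0.3968, 0.0352]
ee_rot: [-0.688, 0.725, 0.0, 0.001]
contact_force: [-0.9, 0.8, -0.6]
gripper_width: 0.235
gripper_force: 60.5
time: 13.97
ee_pos: [0.4543, 0.3986, 0.1197]
ee_rot: [-0.689, 0.725, 0.0, 0.004]
contact_force: [0.3, 0.7, -0.2]
gripper_width: 0.239
gripper_force: 60.5
[0.45783088 0.26701335]
t 13.97 at [0.4543 0.3986 0.1197] yaw 177.0 turn z units 13.16 | shift after turn [ 0.6  -5.23  4.13] | in present axes [ 5.28 -0.39  4.1 ] w 20.3 F [ 0.3  0.7 -0.2] q6 -1.1
```

```bash
python3 -m crank '[[[0,0,1],[0,0,0],-1],[[0,0,1],[0,0,0],-1],[[0,0,1],[0,0,0],-1],[[0,0,1],[0,0,0],-1],[[0,0,1],[0,0,0],-1],[[0,0,1],[0,0,0],-1],[[0,0,1],[0,0,0],-1],[[0,0,1],[0,0,0],-1],[[0,0,1],[0,0,0],-1],[[0,0,1],[0,0,0],-1],[[0,0,1],[0,0,0],-1],[[0,0,1],[0,0,0],-1]]'
python3 -m crank '[[[0,0,1],[0.1,-0.87,0],-1],[[0,0,0.16],[0.12,-0.87,0],-1],[[0,0,0],[0.12,-0.87,0],-1],[[0,0,0],[0.12,-0.87,0],-1],[[0,0,0],[0.12,-0.87,0.4],-1],[[0,0,0],[0.12,-0.87,0.6],-1],[[0,0,0],[0,0,0.8],-1],[[0,0,0],[0,0,0],-1],[[0,0,0],[0,0,0],-1]]'
python3 -c 'from h import *; plan(.4548,.2666,.0165,98.1)'
```

```text
time: 14.97
ee_pos: [0.4524, 0.3964, 0.1145]
ee_rot: [-0.128, 0.992, 0.0, 0.0]
contact_force: [-0.4, 0.1, -0.5]
gripper_width: 0.236
gripper_force: 60.6
time: 15.72
ee_pos: [0.4563, 0.2646, 0.0693]
ee_rot: [-0.07, 0.998, -0.001, -0.0]
contact_force: [0.4, 0.2, 0.9]
gripper_width: 0.233
gripper_force: 60.6
t 15.72 at [0.4563 0.2646 0.0693] yaw 98.0 turn z units -0.02 | shift after turn [0.05 0.09 2.11] | in present axes [0.04 0.09 2.11] w 19.8 F [0.4 0.2 0.9] q6 -2.33
```

Lower, release slightly, then rise and move off.

```bash
python3 -m crank '[[[0,0,0],[0.04,0.09,0.6],-1],[[0,0,0],[0,0,0.7],-1],[[0,0,0],[0,0,0.5],-1],[[0,0,0],[0,0,0.31],-1],[[0,0,0],[0,0,0],-1],[[0,0,0],[0,0,0],-1]]'
python3 -m crank '[[[0,0,0],[0,0,0],-0.25],[[0,0,0],[0,0,0],-0.25],[[0,0,0],[0,0,0],-0.25],[[0,0,0],[0,0,0],-0.25],[[0,0,0],[0,0,-0.6],-0.25],[[0,0,0],[0,0,-1],-0.25],[[0,0,0],[0,0,-1],-0.25],[[0,0,0],[0,0,-1],-0.25],[[0,0,0],[0.9,0,0],-0.25],[[0,0,0],[0,0,0],-0.25],[[0,0,0],[0,0,0],-0.25]]'
python3 - <<'E'
from h import *
plan(.5015,.3975,.10,177); f=imaging.grab_frame("wrist"); P=imaging.camera_params("wrist")
u=np.array([np.cos(np.radians(8.1)),np.sin(np.radians(8.1))]); n=np.array([-u[1],u[0]]); c=np.array([.4212,.2618])
q=[np.r_[c+a*u*.065+b*n*.015,.013] for a,b in((1,1),(1,-1),(-1,-1),(-1,1))]
g=f.copy(); cv2.polylines(g,[proj(P,q).round().astype(int)],True,(255,0,0),1)
cv2.imwrite("pics/w5.png",g[:,:,::-1])
E
```

```text
time: 16.22
ee_pos: [0.4555, 0.268, 0.0173]
ee_rot: [-0.07, 0.998, 0.0, 0.0]
contact_force: [-0.3, 0.2, 0.3]
gripper_width: 0.236
gripper_force: 64.3
time: 17.13
ee_pos: [0.4323, 0.2639, 0.1074]
ee_rot: [-0.07, 0.998, 0.001, 0.0]
contact_force: [1.1, -0.8, -0.1]
gripper_width: 0.374
gripper_force: 0.0
t 17.13 at [0.4323 0.2639 0.1074] yaw 98.1 turn z units -13.16 | shift after turn [-5.48 -2.49  0.3 ] | in present axes [-3.49  4.9   0.3 ] w 31.8 F [ 1.1 -0.8 -0.1] q6 -2.37
```

View pics/w5.png

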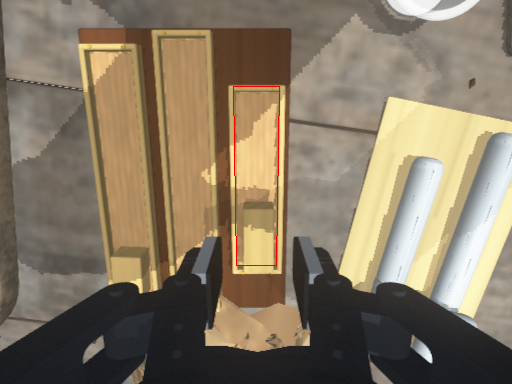

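The long spacer lies at the far end of coffin 130, at (258,236). Next is the short tube.

```bash
python3 -m crank '[[[0,0,-1],[0,0,0],-0.25],[[0,0,-1],[0,0,0],-0.25],[[0,0,-1],[0,0,0],-0.25],[[0,0,-1],[0,0,0],-0.25],[[0,0,-1],[0,0,0],-0.25],[[0,0,-1],[0,0,0],-0.25],[[0,0,-1],[0,0,0],-0.25],[[0,0,-1],[0,0,0],-0.25],[[0,0,-1],[0,0,0],-0.25],[[0,0,-1],[0,0,0],-0.25],[[0,0,-1],[0,0,0],-0.25],[[0,0,-1],[0,0,0],-0.25]]'
python3 -m crank '[[[0,0,-1],[-0.7,-0.35,0],-0.25],[[0,0,-0.16],[-0.78,-0.35,0],-0.25],[[0,0,0],[-0.78,-0.35,0],-0.25],[[0,0,0],[-0.78,-0.35,0],-0.2],[[0,0,0],[-0.78,-0.35,0],-0.2],[[0,0,0],[-0.78,-0.35,0],-0.2],[[0,0,0],[-0.78,-0.35,0],-0.2],[[0,0,0],[0,0,0],-0.2],[[0,0,0],[0,0,0],-0.2]]'
python3 - <<'E'
from h import *
plan(.5003,.395,.034,177); f=imaging.grab_frame("wrist"); P=imaging.camera_params("wrist")
for X in ([.5003,.395,.046],[.5003-.0018,.395+.0355,.035],[.5003+.0018,.395-.0355,.035]):
    u,v=proj(P,X)[0]; cv2.circle(f,(int(u),int(v)),2,(255,0,0),-1)
cv2.imwrite("pics/w6.png",f[:,:,::-1])
E
```

```text
time: 18.18
ee_pos: [0.4331, 0.2639, 0.1061]
ee_rot: [-0.645, 0.764, -0.0, -0.001]
contact_force: [0.2, 0.1, 0.9]
gripper_width: 0.373
gripper_force: 0.0
time: 18.93
ee_pos: [0.5037, 0.3939, 0.1052]
ee_rot: [-0.688, 0.725, -0.0, -0.001]
contact_force: [-0.3, -0.2, 0.4]
gripper_width: 0.397
gripper_force: 0.0
t 18.93 at [0.5037 0.3939 0.1052] yaw 177.0 turn z units -0.0 | shift after turn [-0.04  0.14  2.85] | in present axes [-0.04  0.14  2.85] w 33.8 F [-0.3 -0.2  0.4] q6 -1.02
```

View pics/w6.png

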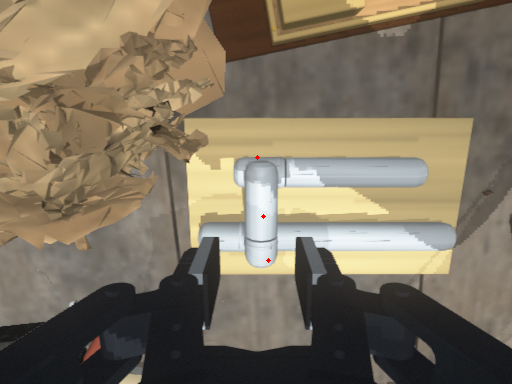

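```bash
python3 -m crank '[[[0,0,0],[-0.14,0.09,0.6],-0.2],[[0,0,0],[0,0,0.85],-0.2],[[0,0,0],[0,0,0.85],-0.2],[[0,0,0],[0,0,0.55],-0.2],[[0,0,0],[0,0,0],-0.2],[[0,0,0],[0,0,0],-1],[[0,0,0],[0,0,0],-1],[[0,0,0],[0,0,0],-1],[[0,0,0],[0,0,0],-1],[[0,0,0],[0,0,0],-1],[[0,0,0],[0,0,0],-1]]'
python3 -m crank '[[[0,0,0],[0,0,-0.5],-1],[[0,0,0],[0,0,-0.9],-1],[[0,0,0],[0,0,-0.9],-1],[[0,0,0],[0,0,-0.9],-1],[[0,0,0],[0,0,0],-1]]'
python3 - <<'E'
from h import *
u=np.array([np.cos(np.radians(8.1)),np.sin(np.radians(8.1))]); c=np.array([.4212,.2618]); print(c-.0265*u)
plan(*(c-.0265*u),.0165,98.1)
E
```

```text
time: 19.9
ee_pos: [0.5015, 0.3974, 0.0361]
ee_rot: [-0.688, 0.725, 0.0, 0.0]
contact_force: [0.1, 0.9, -1.1]
gripper_width: 0.236
gripper_force: 59.6
time: 20.32
ee_pos: [0.5033, 0.3992, 0.1208]
ee_rot: [-0.689, 0.725, 0.0, 0.004]
contact_force: [1.2, 0.9, 0.2]
gripper_width: 0.237
gripper_force: 59.7
[0.39496437 0.25806612]
t 20.32 at [0.5033 0.3992 0.1208] yaw 177.0 turn z units 13.16 | shift after turn [ 5.09 -4.98  4.17] | in present axes [5.89 4.06 4.12] w 20.2 F [1.2 0.9 0.2] q6 -1.03
```

```bash
python3 -m crank '[[[0,0,1],[0,0,0],-1],[[0,0,1],[0,0,0],-1],[[0,0,1],[0,0,0],-1],[[0,0,1],[0,0,0],-1],[[0,0,1],[0,0,0],-1],[[0,0,1],[0,0,0],-1],[[0,0,1],[0,0,0],-1],[[0,0,1],[0,0,0],-1],[[0,0,1],[0,0,0],-1],[[0,0,1],[0,0,0],-1],[[0,0,1],[0,0,0],-1],[[0,0,1],[0,0,0],-1]]'
python3 -m crank '[[[0,0,1],[0.8,-0.8,0],-1],[[0,0,0.16],[0.84,-0.82,0],-1],[[0,0,0],[0.84,-0.82,0],-1],[[0,0,0],[0.84,-0.82,0],-1],[[0,0,0],[0.84,-0.82,0.4],-1],[[0,0,0],[0.84,-0.82,0.6],-1],[[0,0,0],[0,0,0.8],-1],[[0,0,0],[0,0,0],-1],[[0,0,0],[0,0,0],-1]]'
python3 -c 'from h import *; plan(.3950,.2581,.017,98.1)'
```

```text
time: 21.32
ee_pos: [0.5013, 0.3972, 0.1156]
ee_rot: [-0.128, 0.992, 0.0, 0.0]
contact_force: [0.2, 0.1, -1.0]
gripper_width: 0.229
gripper_force: 59.7
time: 22.07
ee_pos: [0.3981, 0.2564, 0.0707]
ee_rot: [-0.07, 0.998, -0.0, -0.0]
contact_force: [0.5, 0.8, 0.1]
gripper_width: 0.235
gripper_force: 59.7
t 22.07 at [0.3981 0.2564 0.0707] yaw 98.0 turn z units -0.01 | shift after turn [0.11 0.09 2.15] | in present axes [0.11 0.09 2.15] w 20.0 F [0.5 0.8 0.1] q6 -2.42
```

```bash
python3 -m crank '[[[0,0,0],[0.11,0.09,0.6],-1],[[0,0,0],[0,0,0.7],-1],[[0,0,0],[0,0,0.5],-1],[[0,0,0],[0,0,0.35],-1],[[0,0,0],[0,0,0],-1],[[0,0,0],[0,0,0],-1]]'
python3 -c 'from h import *; plan(.3950,.2581,.017,98.1)'
python3 -m crank '[[[0,0,0],[0,0,0],-0.25],[[0,0,0],[0,0,0],-0.25],[[0,0,0],[0,0,0],-0.25],[[0,0,0],[0,0,0],-0.25],[[0,0,0],[0,0,-0.6],-0.25],[[0,0,0],[0,0,-1],-0.25],[[0,0,0],[0,0,-1],-0.25],[[0,0,0],[0,0,-1],-0.25],[[0,0,0],[0,0,0],-0.25],[[0,0,0],[0,0,0],-0.25]]'
python3 - <<'E'
from h import *
plan(.456,.4255,.10,87); f=imaging.grab_frame("wrist"); cv2.imwrite("pics/w7.png",f[:,:,::-1])
E
```

```text
time: 22.57
ee_pos: [0.3957, 0.2593, 0.0171]
ee_rot: [-0.07, 0.998, 0.0, 0.0]
contact_force: [-0.5, 0.1, -0.4]
gripper_width: 0.234
gripper_force: 64.9
t 22.57 at [0.3957 0.2593 0.0171] yaw 98.0 turn z units -0.01 | shift after turn [ 0.04 -0.04  0.01] | in present axes [ 0.04 -0.04  0.01] w 19.9 F [-0.5  0.1 -0.4] q6 -2.43
time: 23.4
ee_pos: [0.3955, 0.259, 0.1084]
ee_rot: [-0.07, 0.998, 0.002, 0.001]
contact_force: [-0.1, -0.5, -0.3]
gripper_width: 0.374
gripper_force: 0.0
t 23.4 at [0.3955 0.259  0.1084] yaw 98.0 turn z units 1.84 | shift after turn [-2.07  6.78  0.34] | in present axes [-3.33  6.25  0.36] w 31.8 F [-0.1 -0.5 -0.3] q6 -2.43
```

View pics/w7.png

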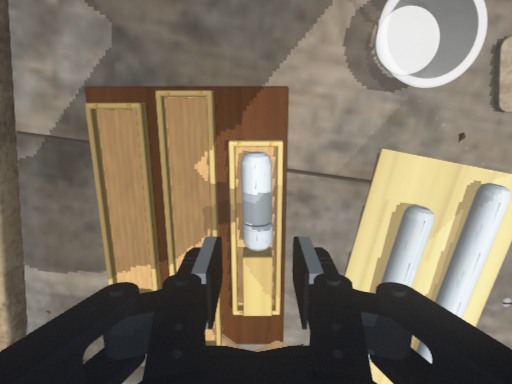

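The short tube and long spacer lie in coffin 130, with the tube at (257,200). Next is the long tube.

```bash
python3 -m crank '[[[0,0,0.92],[0,0,0],-0.2],[[0,0,0.92],[0,0,0],-0.2],[[0,0,0],[-0.26,0.85,0],-0.2],[[0,0,0],[-0.26,0.85,0],-0.2],[[0,0,0],[-0.26,0.85,0],-0.2],[[0,0,0],[-0.26,0.85,0],-0.2],[[0,0,0],[-0.26,0.85,0],-0.2],[[0,0,0],[-0.26,0.85,0],-0.2],[[0,0,0],[-0.26,0.85,0],-0.2],[[0,0,0],[-0.26,0.85,0],-0.2],[[0,0,0],[0,0,0],-0.2],[[0,0,0],[0,0,0],-0.2]]'
python3 - <<'E'
from h import *
plan(.456,.4255,.013,87); f=imaging.grab_frame("wrist"); P=imaging.camera_params("wrist"); T=imaging.grab_frame("top")
g=f.copy()
for c,L in (((.456,.4255),.187),((.453,.3755),.134)):
    d=np.array([np.cos(np.radians(-3)),np.sin(np.radians(-3))])*L/2
    q=proj(P,[np.r_[np.array(c)+s*d,.024] for s in(-1,0,1)])
    for u,v in q: cv2.circle(g,(int(u),int(v)),2,(255,0,0),-1)
cv2.imwrite("pics/w8.png",g[:,:,::-1])
E
```

```text
time: 24.45
ee_pos: [0.4553, 0.4251, 0.1046]
ee_rot: [0.026, 1.0, -0.001, -0.001]
contact_force: [0.8, -0.9, -0.3]
gripper_width: 0.403
gripper_force: 0.0
t 24.45 at [0.4553 0.4251 0.1046] yaw 87.0 turn z units -0.0 | shift after turn [-0.03  0.02  3.66] | in present axes [-0.03  0.03  3.66] w 34.2 F [ 0.8 -0.9 -0.3] q6 -2.69
```

View pics/w8.png

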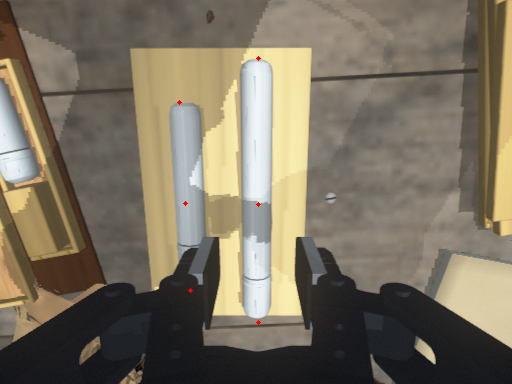

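The dots on the long tube at (258,58), (258,204) and (258,322) match its ends and axis, so I grasp it now.

```bash
python3 -m crank '[[[0,0,0],[0,0,0.9],-0.2],[[0,0,0],[0,0,0.95],-0.2],[[0,0,0],[0,0,0.9],-0.2],[[0,0,0],[0,0,0.6],-0.2],[[0,0,0],[0,0,0.35],-0.2],[[0,0,0],[0,0,0],-0.2],[[0,0,0],[0,0,0],-1],[[0,0,0],[0,0,0],-1],[[0,0,0],[0,0,0],-1],[[0,0,0],[0,0,0],-1],[[0,0,0],[0,0,0],-1],[[0,0,0],[0,0,0],-1]]'
python3 -m crank '[[[0,0,0],[0,0,-0.5],-1],[[0,0,0],[0,0,-0.9],-1],[[0,0,0],[0,0,-0.9],-1],[[0,0,0],[0,0,-0.9],-1],[[0,0,-0.92],[0,0,0],-1],[[0,0,-0.93],[0,0,0],-1],[[0,0,0],[0,0,0],-1]]'
python3 -c 'from h import *; plan(.4287,.2141,.0175,98.1)'
```

```text
time: 25.55
ee_pos: [0.4559, 0.4255, 0.0149]
ee_rot: [0.026, 1.0, 0.0, 0.0]
contact_force: [-0.6, -0.2, 2.4]
gripper_width: 0.234
gripper_force: 60.4
time: 26.13
ee_pos: [0.4558, 0.4254, 0.095]
ee_rot: [-0.073, 0.997, 0.001, 0.0]
contact_force: [-0.3, -0.2, -0.2]
gripper_width: 0.235
gripper_force: 60.1
t 26.13 at [0.4558 0.4254 0.095 ] yaw 98.3 turn z units 0.04 | shift after turn [ 2.26 -8.21  3.1 ] | in present axes [ 2.3  -8.21  3.09] w 20.0 F [-0.3 -0.2 -0.2] q6 -2.49
```

```bash
python3 -m crank '[[[0,0,0],[0.26,-0.91,0],-1],[[0,0,0],[0.25,-0.91,0],-1],[[0,0,0],[0.25,-0.91,0],-1],[[0,0,0],[0.25,-0.91,0],-1],[[0,0,0],[0.25,-0.91,0],-1],[[0,0,0],[0.25,-0.91,0],-1],[[0,0,0],[0.25,-0.91,0],-1],[[0,0,0],[0.25,-0.91,0],-1],[[0,0,0],[0.25,-0.91,0.3],-1],[[0,0,0],[0,0,0.7],-1],[[0,0,0],[0,0,0],-1],[[0,0,0],[0,0,0],-1]]'
python3 - <<'E'
from h import *
plan(.4287,.2141,.0175,98.1); f=imaging.grab_frame("wrist"); P=imaging.camera_params("wrist")
u=np.array([np.cos(np.radians(8.1)),np.sin(np.radians(8.1))]); n=np.array([-u[1],u[0]])
for c,L in [((.4287,.2141),197),((.437,.1672),181)]:
    q=[np.r_[np.array(c)+a*u*(L/2000)+b*n*.015,.013] for a,b in((1,1),(1,-1),(-1,-1),(-1,1))]
    cv2.polylines(f,[proj(P,q).round().astype(int)],True,(255,0,0),1)
cv2.imwrite("pics/w9.png",f[:,:,::-1])
E
```

```text
time: 27.13
ee_pos: [0.4284, 0.2141, 0.069]
ee_rot: [-0.069, 0.998, -0.001, -0.0]
contact_force: [0.8, 0.6, -0.6]
gripper_width: 0.233
gripper_force: 60.0
t 27.13 at [0.4284 0.2141 0.069 ] yaw 97.9 turn z units -0.03 | shift after turn [-0.01 -0.    2.06] | in present axes [-0.01  0.    2.06] w 19.8 F [ 0.8  0.6 -0.6] q6 -2.31
```

View pics/w9.png

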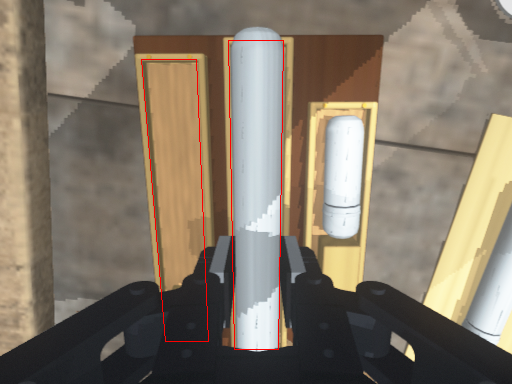

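The outline sits about 1 mm to the left of the coffins (near end at (258,40)), so I nudge +y slightly and lower.

```bash
python3 -m crank '[[[0,0,0],[0,0.04,0.5],-1],[[0,0,0],[0,0,0.7],-1],[[0,0,0],[0,0,0.5],-1],[[0,0,0],[0,0,0.36],-1],[[0,0,0],[0,0,0],-1],[[0,0,0],[0,0,0],-1]]'
python3 -m crank '[[[0,0,0],[0,0,0],-0.25],[[0,0,0],[0,0,0],-0.25],[[0,0,0],[0,0,0],-0.25],[[0,0,0],[0,0,0],-0.25],[[0,0,0],[0,0,-0.6],-0.25],[[0,0,0],[0,0,-1],-0.25],[[0,0,0],[0,0,-1],-0.25],[[0,0,0],[0,0,-1],-0.25],[[0,0,0],[0,0,0],-0.25],[[0,0,0],[0,0,0],-0.25]]'
python3 -c 'from h import *; plan(.4530,.3745,.10,87)'
```

```text
time: 27.68
ee_pos: [0.4296, 0.2172, 0.0184]
ee_rot: [-0.071, 0.997, 0.001, 0.001]
contact_force: [0.6, -0.3, 1.2]
gripper_width: 0.23
gripper_force: 66.5
time: 28.52
ee_pos: [0.429, 0.2162, 0.1092]
ee_rot: [-0.07, 0.998, 0.001, 0.001]
contact_force: [-0.2, -0.3, -0.0]
gripper_width: 0.371
gripper_force: 0.0
t 28.52 at [0.429  0.2162 0.1092] yaw 98.1 turn z units 1.85 | shift after turn [-0.63  6.37  0.37] | in present axes [-1.84  6.13  0.39] w 31.6 F [-0.2 -0.3 -0. ] q6 -2.31
```

```bash
python3 -m crank '[[[0,0,0.92],[0,0,0],-0.1],[[0,0,0.93],[0,0,0],-0.1],[[0,0,0],[-0.08,0.81,0],-0.1],[[0,0,0],[-0.08,0.81,0],-0.1],[[0,0,0],[-0.08,0.81,0],-0.1],[[0,0,0],[-0.08,0.81,0],-0.1],[[0,0,0],[-0.08,0.81,0],-0.1],[[0,0,0],[-0.08,0.81,0],-0.1],[[0,0,0],[-0.08,0.81,0],-0.1],[[0,0,0],[-0.08,0.81,0],-0.1],[[0,0,0],[0,0,0],-0.1],[[0,0,0],[0,0,0],-0.1]]'
python3 - <<'E'
from h import *
plan(.453,.377,.013,87); f=imaging.grab_frame("wrist"); P=imaging.camera_params("wrist")
g=f.copy()
for c,L in (((.453,.377),.134),):
    d=np.array([np.cos(np.radians(-3)),np.sin(np.radians(-3))])*L/2
    for u,v in proj(P,[np.r_[np.array(c)+s*d,.024] for s in(-1,0,1)]): cv2.circle(g,(int(u),int(v)),2,(255,0,0),-1)
cv2.imwrite("pics/w10.png",g[:,:,::-1])
E
```

```text
time: 29.52
ee_pos: [0.4524, 0.377, 0.1062]
ee_rot: [0.026, 1.0, -0.001, -0.001]
contact_force: [-0.4, 0.2, 0.1]
gripper_width: 0.451
gripper_force: 0.0
t 29.52 at [0.4524 0.377  0.1062] yaw 87.1 turn z units 0.01 | shift after turn [-0.02  0.    3.73] | in present axes [-0.03  0.01  3.73] w 38.4 F [-0.4  0.2  0.1] q6 -2.65
```

View pics/w10.png

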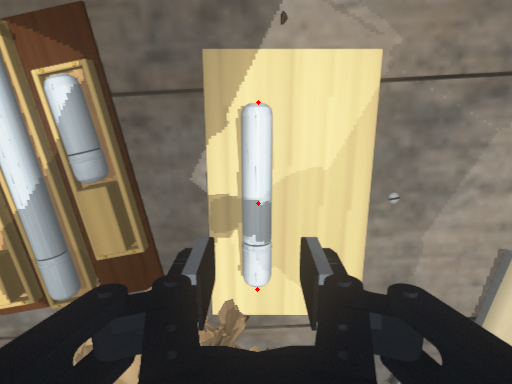

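The tube spans (257,104) to (257,286) and my dots match it; the long tube lies in coffin 197. Next I grasp the middle tube.

```bash
python3 -m crank '[[[0,0,0],[0,0,0.9],-0.1],[[0,0,0],[0,0,0.95],-0.1],[[0,0,0],[0,0,0.9],-0.1],[[0,0,0],[0,0,0.6],-0.1],[[0,0,0],[0,0,0.41],-0.1],[[0,0,0],[0,0,0],-0.1],[[0,0,0],[0,0,0],-1],[[0,0,0],[0,0,0],-1],[[0,0,0],[0,0,0],-1],[[0,0,0],[0,0,0],-1],[[0,0,0],[0,0,0],-1],[[0,0,0],[0,0,0],-1]]'
python3 -m crank '[[[0,0,0],[0,0,-0.5],-1],[[0,0,0],[0,0,-0.9],-1],[[0,0,0],[0,0,-0.9],-1],[[0,0,0],[0,0,-0.9],-1],[[0,0,-0.92],[0,0,0],-1],[[0,0,-0.91],[0,0,0],-1],[[0,0,0],[0,0,0],-1]]'
python3 - <<'E'
from h import *
u=np.array([np.cos(np.radians(8.1)),np.sin(np.radians(8.1))]); c=np.array([.437,.1682]); print(c-.021*u)
plan(*(c-.021*u),.0175,98.1)
E
```

```text
time: 30.57
ee_pos: [0.4532, 0.3769, 0.0145]
ee_rot: [0.026, 1.0, 0.001, 0.0]
contact_force: [-0.6, -0.1, 2.8]
gripper_width: 0.237
gripper_force: 60.9
time: 31.15
ee_pos: [0.453, 0.3766, 0.0945]
ee_rot: [-0.071, 0.997, 0.001, 0.0]
contact_force: [0.3, -0.4, 0.1]
gripper_width: 0.235
gripper_force: 60.4
[0.4162095  0.16524107]
t 31.15 at [0.453  0.3766 0.0945] yaw 98.2 turn z units 0.02 | shift after turn [ 2.65 -8.16  3.08] | in present axes [ 2.66 -8.16  3.07] w 20.0 F [ 0.3 -0.4  0.1] q6 -2.45
```

```bash
python3 -m crank '[[[0,0,0],[0.29,-0.9,0],-1],[[0,0,0],[0.3,-0.91,0],-1],[[0,0,0],[0.3,-0.91,0],-1],[[0,0,0],[0.29,-0.91,0],-1],[[0,0,0],[0.3,-0.91,0],-1],[[0,0,0],[0.29,-0.91,0],-1],[[0,0,0],[0.3,-0.91,0],-1],[[0,0,0],[0.29,-0.9,0],-1],[[0,0,0],[0.29,-0.9,0.3],-1],[[0,0,0],[0,0,0.7],-1],[[0,0,0],[0,0,0],-1],[[0,0,0],[0,0,0],-1]]'
python3 - <<'E'
from h import *
plan(.4162,.1652,.0175,98.1); f=imaging.grab_frame("wrist"); P=imaging.camera_params("wrist")
u=np.array([np.cos(np.radians(8.1)),np.sin(np.radians(8.1))]); n=np.array([-u[1],u[0]])
for c,L in [((.437,.1682),181)]:
    q=[np.r_[np.array(c)+a*u*(L/2000)+b*n*.015,.013] for a,b in((1,1),(1,-1),(-1,-1),(-1,1))]
    cv2.polylines(f,[proj(P,q).round().astype(int)],True,(255,0,0),1)
cv2.imwrite("pics/w11.png",f[:,:,::-1])
E
```

```text
time: 32.15
ee_pos: [0.4154, 0.1648, 0.0685]
ee_rot: [-0.068, 0.998, -0.001, -0.001]
contact_force: [-0.4, 0.6, 0.1]
gripper_width: 0.233
gripper_force: 60.4
t 32.15 at [0.4154 0.1648 0.0685] yaw 97.8 turn z units -0.05 | shift after turn [-0.03  0.01  2.04] | in present axes [-0.04  0.01  2.04] w 19.8 F [-0.4  0.6  0.1] q6 -2.26
```

View pics/w11.png

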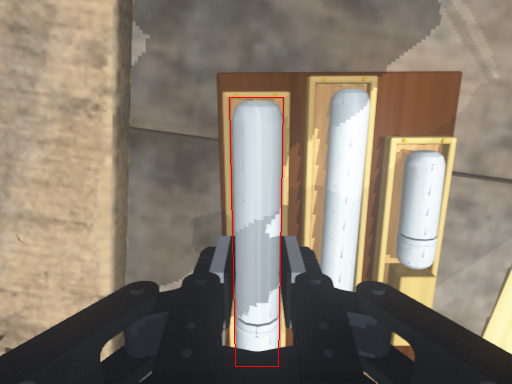

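That makes 15 pictures, one over the limit of 14, so I'll use numbers only from here. I'll work out where the spacer's inner edge is from the earlier picture (row about 247 at (256,247)) before lowering.

Run:
```python
from h import *
s=manip.read_state(); P=imaging.camera_params("wrist"); R=np.array(P["R"]); 
d=np.array([.4543,.1708,.1061])-s["ee_pos"]; P=dict(P); P["t"]=np.array(P["t"])-R@d
f=cv2.imread("pics/w4.png"); print([tuple(f[r,256]) for r in range(228,296,3)])
u=np.array([np.cos(np.radians(8.1)),np.sin(np.radians(8.1))]); c=np.array([.437,.1682])
for r,z in((237,.005),(247,.025),(288,.025),(32,.013)): print(r,((ray("",[[256,r]],z,P)[0,:2]-c)@u).round(4))
```

```text
[(np.uint8(131), np.uint8(189), np.uint8(231)), (np.uint8(130), np.uint8(188), np.uint8(231)), (np.uint8(130), np.uint8(189), np.uint8(230)), (np.uint8(89), np.uint8(132), np.uint8(160)), (np.uint8(80), np.uint8(119), np.uint8(140)), (np.uint8(79), np.uint8(120), np.uint8(141)), (np.uint8(95), np.uint8(145), np.uint8(170)), (np.uint8(155), np.uint8(230), np.uint8(249)), (np.uint8(154), np.uint8(230), np.uint8(248)), (np.uint8(154), np.uint8(230), np.uint8(248)), (np.uint8(155), np.uint8(230), np.uint8(248)), (np.uint8(154), np.uint8(230), np.uint8(248)), (np.uint8(152), np.uint8(228), np.uint8(248)), (np.uint8(153), np.uint8(229), np.uint8(248)), (np.uint8(151), np.uint8(228), np.uint8(247)), (np.uint8(152), np.uint8(228), np.uint8(247)), (np.uint8(152), np.uint8(228), np.uint8(247)), (np.uint8(152), np.uint8(228), np.uint8(247)), (np.uint8(163), np.uint8(238), np.uint8(252)), (np.uint8(167), np.uint8(241), np.uint8(252)), (np.uint8(167), np.uint8(241), np.uint8(252)), (np.uint8(166), np.uint8(241), np.uint8(252)), (np.uint8(129), np.uint8(197), np.uint8(230))]
237 0.0509
247 0.0504
288 0.083
32 -0.0919
```

The spacer's edge is at +50.5 mm and the near wall at -91 mm, so centring the tube at -20.5 mm leaves about 4 mm at each end. I lower it now.

```bash
python3 -m crank '[[[0,0,-0.04],[-0.04,0,0.5],-1],[[0,0,0],[0,0,0.7],-1],[[0,0,0],[0,0,0.5],-1],[[0,0,0],[0,0,0.34],-1],[[0,0,0],[0,0,0],-1],[[0,0,0],[0,0,0],-1]]'
python3 -m crank '[[[0,0,0],[0,0,0],-0.25],[[0,0,0],[0,0,0],-0.25],[[0,0,0],[0,0,0],-0.25],[[0,0,0],[0,0,0],-0.25],[[0,0,0],[0,0,-0.6],-0.25],[[0,0,0],[0,0,-1],-0.25],[[0,0,0],[0,0,-1],-0.25],[[0,0,0],[0,0,-1],-0.25],[[0,0,0],[0,0,-1],-0.25],[[0,0,0],[0,0,-1],-0.25],[[0,0,0],[0,0,0],-0.25],[[0,0,0],[0,0,0],-0.25]]'
python3 - <<'E'
from h import *
P=imaging.camera_params("wrist"); f=imaging.grab_frame("wrist"); print(manip.read_state()["ee_pos"])
hsv=cv2.cvtColor(f,cv2.COLOR_RGB2HSV); H,S,V=[hsv[:,:,i].astype(int) for i in range(3)]
u=np.array([np.cos(np.radians(8.1)),np.sin(np.radians(8.1))]); n=np.array([-u[1],u[0]])
cs=dict(c130=((.4212,.2625),130),c197=((.4287,.215),197),c181=((.437,.1682),181))
for k,(c,L) in cs.items():
    q=proj(P,[np.r_[np.array(c)+a*u*(L/2000+.004)+b*n*.019,.013] for a,b in((1,1),(1,-1),(-1,-1),(-1,1))])
    m=np.zeros(V.shape,np.uint8); cv2.fillPoly(m,[q.round().astype(int)],1); m&=((S<60)&(V>110)).astype(np.uint8)
    N,l,st,_=cv2.connectedComponentsWithStats(m); i=1+st[1:,4].argmax(); X=ray("",np.argwhere(l==i)[:,::-1],.016,P)
    e=X[:,:2]-np.array(c); a=e@u*1000; b=e@n*1000; print(k,"u",np.percentile(a,[.5,99.5]).round(1),"n",np.percentile(b,[3,97]).round(1),rect(X))
E
```

```text
time: 32.7
ee_pos: [0.4174, 0.1666, 0.0181]
ee_rot: [-0.072, 0.997, 0.0, 0.0]
contact_force: [-0.2, -0.2, -0.1]
gripper_width: 0.238
gripper_force: 66.3
time: 33.7
ee_pos: [0.4172, 0.166, 0.1593]
ee_rot: [-0.071, 0.997, 0.001, 0.001]
contact_force: [-0.8, 0.1, -0.4]
gripper_width: 0.373
gripper_force: 0.0
[0.41646678 0.16538533 0.15803078]
c130 u [-58.6  13.2] n [-9.3 12.1] (array([0.3986, 0.2606]), array([73.8, 23.3]), 9.6)
c197 u [-92.6  40.4] n [-7.6 13. ] (array([0.403, 0.214]), array([135.7,  22.1]), 7.3)
c181 u [-87.1  47.7] n [-9.2 11.3] (array([0.418 , 0.1665]), array([137.6,  22.3]), 7.6)
```

```bash
python3 -m crank '[[[0,0,0],[0,-1,-0.3],-0.25],[[0,0,0],[0,-1,-0.3],-0.25],[[0,0,0],[0,-1,0],-0.25],[[0,0,0],[0,-1,0],-0.25],[[0,0,0],[0,-1,0],-0.25],[[0,0,0],[0,-1,0],-0.25],[[0,0,0],[0,-1,0],-0.25],[[0,0,0],[0,-1,0],-0.25],[[0,0,0],[0,-1,0],-0.25],[[0,0,0],[0,-1,0],-0.25],[[0,0,0],[0,0,0],-0.25],[[0,0,0],[0,0,0],-0.25]]'
python3 - <<'E'
from h import *
for cam in("top","side"):
  P=imaging.camera_params(cam); f=imaging.grab_frame(cam)
  hsv=cv2.cvtColor(f,cv2.COLOR_RGB2HSV); H,S,V=[hsv[:,:,i].astype(int) for i in range(3)]
  u=np.array([np.cos(np.radians(8.1)),np.sin(np.radians(8.1))]); n=np.array([-u[1],u[0]])
  cs=dict(c130=((.4212,.2625),130,.037),c197=((.4287,.215),197,0),c181=((.437,.1682),181,.069))
  for k,(c,L,sp) in cs.items():
    q=proj(P,[np.r_[np.array(c)+a*u*(L/2000+.004)+b*n*.019,.016] for a,b in((1,1),(1,-1),(-1,-1),(-1,1))])
    m=np.zeros(V.shape,np.uint8); cv2.fillPoly(m,[q.round().astype(int)],1); m&=((S<60)&(V>110)).astype(np.uint8)
    N,l,st,_=cv2.connectedComponentsWithStats(m); i=1+st[1:,4].argmax(); X=ray("",np.argwhere(l==i)[:,::-1],.016,P)
    e=X[:,:2]-np.array(c); print(cam,k,"u",np.percentile(e@u*1000,[.5,99.5]).round(1),"n",np.percentile(e@n*1000,[3,97]).round(1),rect(X))
    if sp:
      for a in np.arange(sp-.032,sp+.034,.004): print(tuple(int(v) for v in f[tuple(proj(P,np.r_[np.array(c)+a*u,.025])[0].round().astype(int)[::-1])]),end=" ")
      print()
E
```

```text
time: 34.75
ee_pos: [0.4513, -0.0832, 0.1713]
ee_rot: [-0.07, 0.998, -0.0, -0.001]
contact_force: [-0.7, 1.2, -0.3]
gripper_width: 0.376
gripper_force: 0.0
top c130 u [-59.6  11.3] n [-10.7   9.4] (array([0.3974, 0.2586]), array([72. , 21.9]), 8.9)
(223, 227, 230) (178, 178, 176) (148, 123, 93) (225, 200, 142) (222, 194, 137) (224, 197, 139) (222, 194, 137) (223, 196, 139) (225, 199, 142) (223, 195, 138) (224, 196, 139) (224, 197, 139) (224, 197, 139) (224, 197, 140) (220, 190, 134) (220, 192, 136) (141, 114, 84) 
top c197 u [-92.5  91.6] n [-9.6 11. ] (array([0.4282, 0.2157]), array([187. ,  22.4]), 7.2)
top c181 u [-87.3  44.6] n [-10.6  10.3] (array([0.4156, 0.1651]), array([134.3,  22.5]), 7.1)
(212, 216, 219) (198, 204, 209) (106, 95, 74) (141, 121, 90) (213, 183, 130) (214, 183, 129) (211, 182, 129) (213, 181, 130) (227, 202, 143) (228, 203, 143) (225, 199, 139) (226, 201, 142) (146, 126, 91) (219, 196, 139) (116, 84, 63) (117, 89, 72) (129, 122, 115) 
side c130 u [-57.9  12.4] n [-17.7  16.8] (array([0.3989, 0.2587]), array([72. , 37.1]), 8.5)
(234, 242, 244) (215, 219, 216) (148, 129, 90) (191, 166, 108) (229, 202, 129) (229, 203, 129) (229, 201, 128) (230, 204, 130) (230, 203, 130) (229, 202, 130) (230, 203, 131) (229, 201, 129) (230, 204, 130) (230, 204, 131) (233, 210, 134) (221, 195, 125) (114, 93, 64) 
side c197 u [-91.8  93.9] n [-16.8  19.3] (array([0.4298, 0.2162]), array([189.1,  39.6]), 7.5)
side c181 u [-86.2  48.1] n [-20.6  19.9] (array([0.4183, 0.1654]), array([136.9,  42.9]), 7.3)
(224, 232, 235) (178, 184, 184) (140, 137, 129) (174, 150, 108) (222, 191, 124) (221, 190, 123) (220, 189, 121) (221, 190, 124) (235, 211, 134) (235, 209, 132) (234, 209, 132) (235, 211, 133) (161, 143, 108) (138, 126, 103) (114, 108, 97) (117, 110, 99) (120, 112, 101)
```

Top, side and wrist views agree: each tube is centred between its walls, the lengths match, and both spacers are in place. I hand the job in.

```bash
python3 -c 'from bench import job; print(job.job_done())'
```

```text
the job is handed in; nothing more can be done
None
```

I packed all three tubes and both spacers into their coffins and handed the job in at about 35 s; no verdict came back, but my last top, side and wrist measurements show everything in place, and I viewed 15 pictures against the limit of 14.

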